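# Clamp a box section in the stockroom jig with its wing screw

### The job

Push the aluminium box section along the channel of the red clamp jig until its end butts against the jig's end stop, and then run the clamp's loose wing screw all the way down (clockwise seen from above) by stroking its wings round with the fingertips, stroke after stroke, until it comes to its stop. Only push with the fingertips: do not pinch or lift the box section or the screw, do not force them, and leave everything else where it stands.

Things in the scene. Friction and masses are not known exactly. Their poses are not given: they have to be found in the camera images.
- jig: red clamp jig fixed to the counter. Origin at its underside, straight below the vertical screw axis; z up. Aluminium base plate 10 mm thick, x -85 to 50 mm, y -70 to 100 mm. On it, along y, a channel 44 mm wide, centred on x = 0, between two dark fences 12 mm tall (y -50 to 80 mm, outer faces at x = -30 and 30 mm), open at the +y end.
- end_stop (a point): centre of the face of the jig's end stop, a dark block 20 mm tall that closes the channel at -y; at x = 0, y = -50, z = 20 mm in the jig's frame
- clamp_top (a point): point on the screw axis at the top of the jig's red arm, 66 mm above the counter. The arm is 28 mm wide, 18 mm thick and reaches over the channel from a red column to x = 19 mm. The column (jig frame x -76 to -46 mm, y -18 to 18 mm) rises to z = 115 mm just outside the circle of the wings, leaving hardly any room for a finger between.
- tube: the box section: loose aluminium tube 165 mm long (its y axis), 40 wide, 20 tall, about 0.14 kg, lying in the channel on the base plate under the arm, its +y end sticking out. Origin at the centre of its underside. It starts 30 to 60 mm short of the end stop; home, its origin is at y = 32.5 mm in the jig's frame and its outer end 15 mm past the base plate's edge.
- tube_far_end (a point): centre of the box section's outer (+y) end face, the one to push on, 10 mm above its underside
- wings: wings of the steel wing screw above the arm. Origin on the screw axis at the underside of the hub; z up; x along the two opposite wings. Hub 30 mm across at the foot, 22 at the top, 20 tall. The wings are 6 mm thick, reach 42 mm from the axis and stand 2 to 28 mm above the origin. The screw sinks 5 mm a turn; fully down, the origin is 72.5 mm above the counter.
- wing_screw (a joint): rad that the wing screw has still to be turned. Starts between 6.5 and 10.5 and falls as it turns clockwise seen from above; 0 is fully down at a hard stop, its foot then on the box section. Turns freely against light friction (0.03 N m, about 1 N at the wings) and stays where it is left.
- offcut: bystander: short aluminium box section, 110 x 30 x 30 mm, lying beside the jig; origin at the centre of its underside
- tin: bystander: steel tin, 68 mm across, 85 mm tall; origin at the centre of its underside
- screwdriver: bystander: screwdriver lying in front of the jig; x along it, handle to -x
- carton: bystander: cardboard carton 90 x 130 x 70 mm; origin at the centre of its underside
- jar: bystander: clear jar with a white cap, 70 mm across, 100 mm tall; origin at the centre of its underside
- mug: bystander: white mug, 80 mm across, 90 mm tall; origin at the centre of its underside
- tape_measure: bystander: black tape measure, 70 x 38 x 62 mm; origin at the centre of its underside
There are look-alikes about, which are no part of the job. What is shaped like the jig but yellow is not meant.

How it is judged:
On the way, in this order (a step that is already met when the one before it is completed fails the run):
1. the box section is home against the end stop, the screw still up (y of tube in the frame of jig between 0.029 and 0.0355 m and x of tube in the frame of jig between -0.006 and 0.006 m and z of tube in the frame of jig between 0.006 and 0.0145 m and angle between the y axis of tube and the y axis of jig, either way round below 0.1 rad and value of joint wing_screw above 4 rad), for 0.2 s.
2. the wing screw is all the way down (value of joint wing_screw below 0.2 rad), for 0.2 s.
At the end, for the whole second after the job is handed in: The box section lies flat and straight in the channel with its end within 3 mm of the end stop, and the wing screw is turned down to within 0.2 rad of its stop; both at rest (y of tube in the frame of jig between 0.029 and 0.0355 m and x of tube in the frame of jig between -0.006 and 0.006 m and z of tube in the frame of jig between 0.006 and 0.0145 m and angle between the y axis of tube and the y axis of jig, either way round below 0.1 rad and value of joint wing_screw below 0.2 rad and linear speed of tube below 0.01 m/s and velocity of joint wing_screw between -0.1 and 0.1 rad/s); the robot touches nothing.
It fails at once if the box section is lifted or tipped (z of tube in the frame of jig above 0.02 m or angle between tube's own z axis and vertical above 0.2 rad).
It fails at once if the box section is pinched or forced (over 36 N on it) (contact force between the fingers and tube above 36 N).
It fails at once if the wing screw is pinched or forced (over 36 N on it) (contact force between the fingers and wings above 36 N).
It fails at once if something else on the counter is moved by more than 20 mm (distance of any of offcut, tin, screwdriver, carton, jar, mug, tape_measure from where it was at the start of the episode above 0.02 m).
It also fails if it takes over 72 s, if anything falls off the work surface, if the arm or the gripper's body presses on something with over 40 N, if the wrist force passes 120 N, or if a joint passes its speed limit or range.

### The arm

A 6-joint arm with a two-finger parallel gripper is mounted at the origin on the work surface. World frame = base frame: x ahead of the robot, y to its left, z up, the work surface at z = 0. Lengths are in m, angles in rad, forces in N, time in s.
With the tool pointing down it reaches from about 0.275 to 0.75 m from the base axis. Payload 10.2 kg.
Tool frame: the origin (TCP) lies midway between the tips of the shut fingers; the grasp point (between the pads) lies 19 mm behind it; z points along the fingers, x is the direction in which the jaws open and shut, and the axes are right-handed (so a half turn about z gives the same grasp; the last joint's range is limited). The gripper opens to 85 mm and grips with 20 to 120 N. Pads are 22 mm wide; open, the fingers measure 114 mm over their backs; the gripper's body (76 mm by 85 mm) begins 54 mm behind the grasp point. The pads swing forward as they close: fully open they stand 13 mm farther back than shut.
Start: joints at [-1.517, 0.313, 1.498, -0, 1.331, -0.223], TCP at [0.143, -0.505, 0.231] pointing down, gripper open.
Joint ranges: [-2.94, 2.94], [-0.97, 2.17], [0.19, 2.56], [-1.23, 4.37], [0.02, 3.11], [-2.88, 2.88]. Speed limits (rad/s): [2.39, 2.39, 3.01, 3.14, 3.14, 3.14].

### API

Orientations are given as a rotation vector (axis times angle).
In Python, from rig import env gives the robot as it stands.
- The arm moves only by the tool drive_tool, never from a script. Its arguments are lists of equal length, an entry for each row: "linear": the shift along the tool's x, y, z in m, a list of three; "twist": the turn about the tool's z in rad. In form: {"linear": [[tx, ty, tz], ...], "twist": [twist, ...]}. A call has 1 to 8 rows; each row is the pose to reach, as a shift and turn from the pose measured when the call began, along the tool's axes at that moment; what a row does not reach only later rows make up. A row lasts 1/8 s, in which the tool goes at most 62.5 mm and 10.7 degrees, less where a joint would pass 70% of its speed; a pose out of reach is approached as far as the arm can. A call with a gripper value outside its range is refused whole. "fingers" is the closure, from 0 (fully open) to 1 (shut), set as the call begins (left out, the last holds). The fingers move at their own pace and stop on an object; "newtons" is the grip in N (left out, the last holds). Time passes only in rows, so rows that repeat a pose let the fingers close. It gives the time, the measured TCP pose, the force and the opening at its end, in the units of the state.
- env.sense(): the state, without advancing time (a new reading comes with each control period).
- env.snapshot(name): name is "scene" or "side" or "wrist"; returns the picture (400x640x3 uint8, red, green, blue); there is no depth.
- env.camera_model(name): a dict with "fx", "fy", "cx", "cy" (pixels), "eye" and "rotation" of the camera in the world; the wrist camera has in their place "tool_from_camera" (4x4, takes a point from camera to tool coordinates, whose origin is the TCP and whose axes are the tool frame's). Camera axes: x right, y down, z forward; pixel columns grow to the right and rows downward; lengths in m; the calibration is good to about 2 mm. A picture is of the moment at which its call begins: read the wrist's pose just before it. camera_model takes no time and is no camera call.
- env.job_done(): hands the job in, once; it reports no verdict.
The state is a dict: "time": time; "qpos": joint angles; "joint_velocities": joint speeds; "joint_efforts": joint torques, N m; "tcp_pos": TCP position; "tcp_rot": TCP orientation; "force": force on the tool from outside, world axes, zero at the start; "torque": the same for the moment, N m; "gripper_width": finger opening in m.
Only numpy, scipy, OpenCV 4.12 (cv2) and the standard library are available. Lean on these libraries where they do the work, as an engineer would, in place of code of your own. Each camera call takes 0.05 s, during which the arm holds its last target. There are 200 camera calls.

## Working session

There is one attempt and no reset: what is moved stays moved. The work goes in short steps, Python scripts to look and compute and a tool call to move; the robot and the scene stay as the last step left them, time stands still between calls to the robot, and variables do not carry over. Pictures are saved under pics/ and viewed, on a budget of 10 in all, crops included, one or two more only if the job needs it, and the job is handed in when it is done.

Besides the shell and the picture viewer there is one more tool, called as name(argument=value, ...), one argument or row to a line, values as JSON. drive_tool: Moves the arm, as the interface text tells. Its arguments: {"type":"object","properties":{"linear":{"type":"array"},"twist":{"type":"array"},"fingers":{"type":"number"},"newtons":{"type":"number"}},"required":["linear","twist"]}

```bash
ls; mkdir -p pics
python3 - <<'E'
from rig import env
import cv2,numpy as np
s=env.sense();print(s)
a=env.snapshot("scene");b=env.snapshot("side")
for n in("scene","side"):
    print(n,env.camera_model(n))
print(env.camera_model("wrist"))
cv2.imwrite("pics/scene0.png",a[:,:,::-1]);cv2.imwrite("pics/side0.png",b[:,:,::-1])
E
```

```text
pics
{'time': 0.0, 'qpos': array([-1.51739664e+00,  3.13450794e-01,  1.49845246e+00,  1.17216816e-05,
        1.33100944e+00, -2.23370972e-01]), 'joint_velocities': array([ 4.76313300e-04,  1.08471350e-03, -7.94029626e-04, -7.49483485e-04,
        1.65655385e-03, -1.75361249e-05]), 'joint_efforts': array([-9.55948090e-04, -4.12265110e+01, -2.59742010e+01, -2.56914582e-04,
        4.21508492e-03, -9.56145840e-06]), 'tcp_pos': array([ 0.14344794, -0.50474752,  0.23072889]), 'tcp_rot': array([-2.50582519e+00,  1.89316038e+00,  1.32235068e-03]), 'force': array([-1.09741702,  0.58872881, -0.4502524 ]), 'torque': array([-0.01325611, -0.02795026, -0.04237649]), 'gripper_width': 0.08513257947943151}
scene {'fx': 434.6533234774514, 'fy': 434.6533234774514, 'cx': 318.186903184965, 'cy': 200.7921935380684, 'eye': array([ 0.99107072, -0.48479599,  1.16265787]), 'rotation': array([-2.47621486, -0.90267702,  0.24597862])}
side {'fx': 421.5946654733135, 'fy': 421.5946654733135, 'cx': 320.80008384847565, 'cy': 199.96972039569675, 'eye': array([0.21563918, 1.00314452, 0.64219303]), 'rotation': array([-0.39843477,  2.52795365, -1.48384211])}
{'fx': 297.92496633006493, 'fy': 297.92496633006493, 'cx': 317.6300994506562, 'cy': 202.00611161755322, 'tool_from_camera': array([[ 9.99999934e-01, -2.53543084e-05, -3.61695962e-04,
        -7.57272308e-05],
       [ 1.33902495e-04,  9.52859006e-01,  3.03413410e-01,
        -7.70573440e-02],
       [ 3.36952418e-04, -3.03413439e-01,  9.52858946e-01,
        -1.43495169e-01],
       [ 0.00000000e+00,  0.00000000e+00,  0.00000000e+00,
         1.00000000e+00]])}
```

View pics/scene0.png

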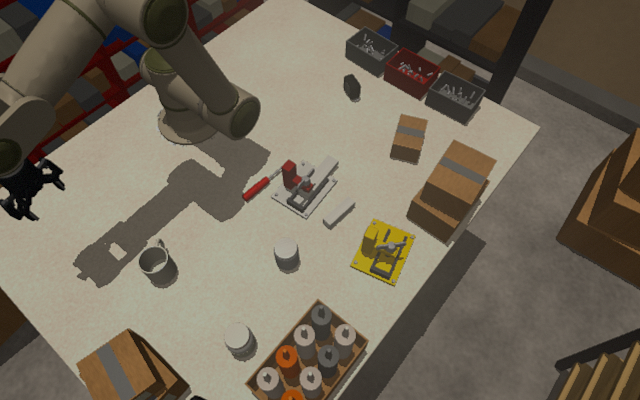

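View pics/side0.png

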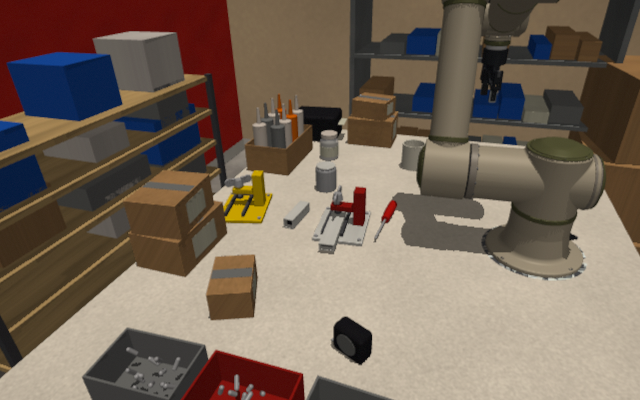

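The scene view shows the red jig near (303,185), with the box section's outer end at about (328,165). Candidates to mistake for it: the yellow jig at (385,250), the offcut at (340,213) for the tube, and the red screwdriver at (257,188). I choose the red one and check it in one close crop.

```bash
cat > h.py <<'E'
import numpy as np,cv2
from scipy.spatial.transform import Rotation as R
from rig import env
def cam(n,s=None):
    m=env.camera_model(n)
    if n=="wrist":
        T=np.eye(4);T[:3,:3]=R.from_rotvec(s["tcp_rot"]).as_matrix();T[:3,3]=s["tcp_pos"]
        T=T@m["tool_from_camera"];return m,T[:3,3],T[:3,:3]
    return m,np.array(m["eye"]),R.from_rotvec(m["rotation"]).as_matrix()
def ray(c,uv):
    m,e,r=c
    d=r@np.array([(uv[0]-m["cx"])/m["fx"],(uv[1]-m["cy"])/m["fy"],1]);return e,d/np.linalg.norm(d)
def onz(c,uv,z):
    e,d=ray(c,uv);return e+d*(z-e[2])/d[2]
def proj(c,p):
    m,e,r=c;q=r.T@(np.asarray(p)-e);return np.array([m["fx"]*q[0]/q[2]+m["cx"],m["fy"]*q[1]/q[2]+m["cy"]])
def tri(c1,u1,c2,u2):
    e1,d1=ray(c1,u1);e2,d2=ray(c2,u2)
    t=np.linalg.lstsq(np.c_[d1,-d2],e2-e1,rcond=None)[0]
    a=e1+t[0]*d1;b=e2+t[1]*d2;return (a+b)/2,np.linalg.norm(a-b)
E
python3 - <<'E'
from h import *
a=cv2.imread("pics/scene0.png");b=cv2.imread("pics/side0.png")
A=cv2.resize(a[140:230,240:360],(800,600)[:1]+(600,)) if 0 else cv2.resize(a[140:225,255:355],(400,340),interpolation=cv2.INTER_CUBIC)
B=cv2.resize(b[175:260,295:395],(400,340),interpolation=cv2.INTER_CUBIC)
cv2.imwrite("pics/crop0.png",np.hstack([A,B]))
cs,cd=cam("scene"),cam("side")
print("tube end rough",onz(cs,(328,165),.03),"jig",onz(cs,(303,195),.01))
for uv in [(385,250),(340,213),(257,188),(287,257)]:print(uv,onz(cs,uv,.0))
E
```

```text
tube end rough [0.50391136 0.13957265 0.03      ] jig [0.5077543  0.01370354 0.01      ]
(385, 250) [0.80836059 0.03074353 0.        ]
(340, 213) [0.63190888 0.04230567 0.        ]
(257, 188) [ 0.37565052 -0.05580446  0.        ]
(287, 257) [ 0.60517857 -0.16858793  0.        ]
```

View pics/crop0.png

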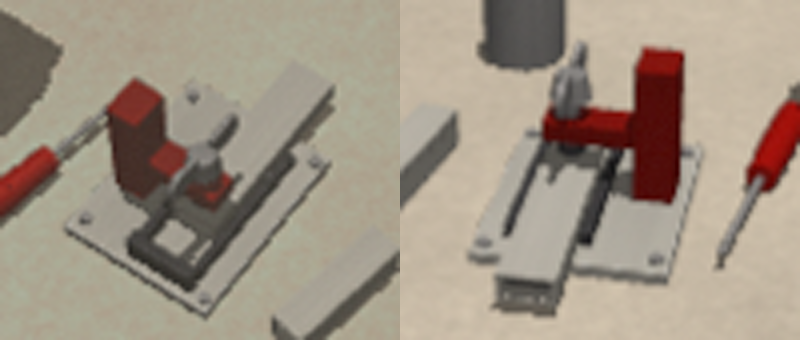

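The crop shows the red jig: the base plate's corners at crop (67,228), (207,315), (330,160), the end stop at lower left, the tube sticking out to the upper right, and the wings near (205,160). In the scene image the corners are at (271.8,197), (306.8,218.8) and (337.5,180).

Run:
```python
from h import *
cs,cd=cam("scene"),cam("side")
L,B,Rr=[onz(cs,u,.01) for u in [(271.8,197),(306.8,218.8),(337.5,180)]]
print(L,B,Rr,np.linalg.norm(L-B),np.linalg.norm(B-Rr))
ex=(B-L)/np.linalg.norm(B-L);ey=(Rr-B)/np.linalg.norm(Rr-B);print(ex@ey)
y=ey; x=np.array([y[1],-y[0],0]); yaw=np.arctan2(x[1],x[0]);print("yaw",yaw,np.arctan2(ex[1],ex[0]))
O=((L+.085*x+.07*y)+(B-.05*x+.07*y)+(Rr-.05*x-.1*y))/3;print("O",O)
for k in(0,):
    s=env.sense();Rm=R.from_rotvec(s["tcp_rot"]).as_matrix();print(Rm)
    # view: camera over jig
    m,e,r=cam("wrist",s);print("cam off",e-s["tcp_pos"],"fwd",r[:,2])
# side check
for p in [(-85,100,10),(50,100,10),(0,0,66)]:
    P=O*[1,1,0]+np.r_[p[0]*x[:2]+p[1]*y[:2],p[2]]/1000;print(p,P,proj(cd,P),(proj(cd,P)-[295,175])*4+[400,0],(proj(cs,P)-[255,140])*4)
```

```text
[ 0.43875964 -0.05364778  0.01      ] [ 0.5711772 -0.0416972  0.01     ] [0.554852   0.12540759 0.01      ] 0.13295572909589273 0.16790034070317172
-0.007379927704464535
yaw 0.0973853329157116 0.09000533822036196
O [0.51532355 0.02280487 0.01      ]
[[ 2.73279880e-01 -9.61934563e-01 -5.53036152e-05]
 [-9.61933938e-01 -2.73279767e-01  1.12581483e-03]
 [-1.09807355e-03 -2.54464117e-04 -9.99999365e-01]]
cam off [0.07411136 0.02096951 0.14351477] fwd [-0.29201539 -0.08149608 -0.95293515]
(-85, 100, 10) [0.42100315 0.11406638 0.01      ] [360.49529828 242.68157955] [661.98119311 270.72631819] [192.71564018  79.93574986]
(50, 100, 10) [0.55536349 0.12719262 0.01      ] [310.35645314 237.02772092] [461.42581254 248.11088369] [331.92197711 158.89591219]
(0, 0, 66) [0.51532355 0.02280487 0.066     ] [335.9196461  202.50934842] [563.67858438 110.03739367] [205.27828404 178.93136546]
```

Jig found at about (0.515, 0.023), yaw about 0.094. The plate measures 133 x 168 mm against the given 135 x 170, and the side view agrees to within 1 px. Now I move above it with the fingers shut.

drive_tool(
  linear=[
    [-0.045, -0.056, 0],
    [-0.09, -0.112, 0],
    [-0.135, -0.168, 0],
    [-0.18, -0.224, 0],
    [-0.22, -0.28, 0],
    [-0.265, -0.335, 0],
    [-0.31, -0.39, -0.01],
    [-0.355, -0.446, -0.02],
  ],
  twist=[0.02, 0.05, 0.08, 0.11, 0.14, 0.16, 0.18, 0.18],
  fingers=1,
  newtons=20,
)

```text
time: 1.1
tcp_pos: [0.4352, -0.0973, 0.2433]
tcp_rot: [-2.326, 2.111, 0.002]
force: [0.2, -1.0, -0.2]
gripper_width: 0.0005
```

drive_tool(
  linear=[
    [-0.045, -0.04, 0],
    [-0.09, -0.08, 0],
    [-0.13, -0.115, 0],
    [-0.162, -0.141, -0.007],
    [-0.162, -0.141, -0.007],
    [-0.162, -0.141, -0.007],
  ],
  twist=[0, 0, 0, 0, 0, 0],
)

```text
time: 1.85
tcp_pos: [0.5596, 0.0773, 0.25]
tcp_rot: [2.326, -2.111, -0.003]
force: [-0.6, -0.5, 0.3]
gripper_width: -0.0
```

Run:
```python
from h import *
s=env.sense();a=env.snapshot("wrist");np.save("s1.npy",s,allow_pickle=True)
print(s["tcp_pos"],s["tcp_rot"],s["qpos"].round(2))
cv2.imwrite("pics/w1raw.png",a[:,:,::-1]);cv2.imwrite("pics/w1.png",cv2.resize(a[:,:,::-1],(800,500),interpolation=cv2.INTER_CUBIC))
c=cam("wrist",s)
O=np.array([.5153,.0228]);t=.094;x=np.array([np.cos(t),np.sin(t)]);y=np.array([-x[1],x[0]])
for p in [(-85,100,10),(50,100,10),(50,-70,10),(-85,-70,10),(0,0,66),(-46,-18,115)]:print(p,proj(c,np.r_[O+(p[0]*x+p[1]*y)/1e3,p[2]/1e3])*1.25)
```

```text
[0.55956678 0.07726284 0.25000884] [ 2.32595949 -2.11144809 -0.00279101] [-0.07  0.39  1.34  0.    1.41  1.4 ]
(-85, 100, 10) [353.79771136 325.6572811 ]
(50, 100, 10) [349.53854526 210.14799069]
(50, -70, 10) [512.53416952 210.59288199]
(-85, -70, 10) [501.18174711 326.08892794]
(0, 0, 66) [450.44881923 274.5965981 ]
(-46, -18, 115) [476.82503622 345.79542345]
```

View pics/w1.png

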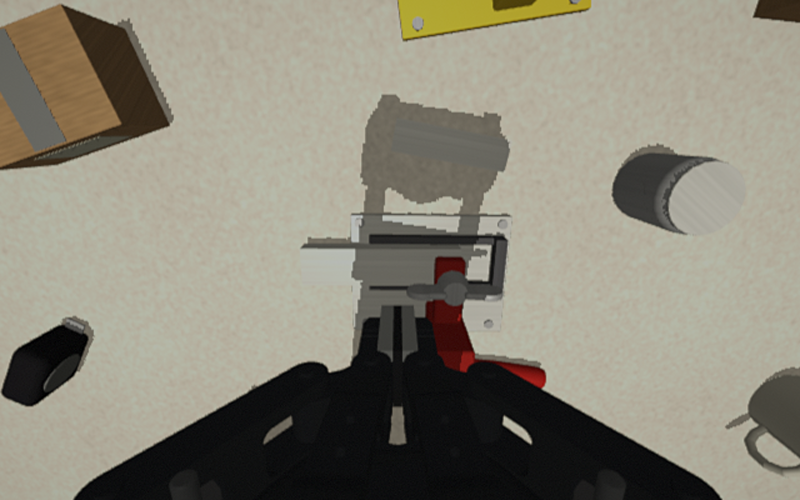

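The wrist picture (scaled by 1.25) shows the plate's top-left corner at (351,214) and top-right at (511,214), the tube's outer end edge at column 302 (rows 247–280), the red arm's end at (450,257), the hub at about (454,287), and the wings lying roughly along jig y with a tip at (408,292).

Run:
```python
from h import *
s=np.load("s1.npy",allow_pickle=True).item();c=cam("wrist",s)
O=np.array([.5153,.0228]);t=.094;x=np.array([np.cos(t),np.sin(t)]);y=np.array([-x[1],x[0]])
def J(u,z):
    p=onz(c,np.array(u)/1.25,z);d=p[:2]-O;return p[:2].round(4),np.array([d@x,d@y]).round(4)*1e3
for n,u,z in [("TL(50,100)",(351.5,214),.01),("TR(50,-70)",(511,214.5),.01),("tube top end",(302,263),.03),("tube near edges",(330,247),.03),("",(330,281),.03),("arm end(19,0)",(450.5,257),.066),("arm L",(435,262),.066),("arm R",(466,262),.066),("hub top z.1",(454,283),.1),("wing tip",(408,292),.1)]:print(n,*J(u,z))
a=cv2.imread("pics/w1raw.png");h=cv2.cvtColor(a,cv2.COLOR_BGR2HSV)
print("tube row profile",a[205,232:260].sum(1)//3, "col",a[190:232,262].sum(1)//3)
```

```text
TL(50,100) [0.5518 0.1248] [45.9 98.1]
TR(50,-70) [ 0.5674 -0.0414] [ 45.9 -68.8]
tube top end [0.4998 0.1706] [ -1.5 148.6]
tube near edges [0.5199 0.1425] [ 15.8 118.7]
 [0.4826 0.1409] [-21.5 120.7]
arm end(19,0) [0.5326 0.0252] [17.4  0.8]
arm L [0.5263 0.0389] [12.5 15. ]
arm R [0.5291 0.0102] [ 12.6 -13.9]
hub top z.1 [0.5206 0.0251] [5.5 1.8]
wing tip [0.5086 0.0631] [-2.9 40.8]
tube row profile [177 175 174 174 175 176 176 176 178 179 179 179 179 179 179 179 180 179
 179 180 179 180 180 180 180 180 180 180] col [107 103 107 108  97  80  74  71  95 158 185 183 181 181 181 180 180 181
 182 182 182 181 181 180 180 181 180 180 179 179 179 179 179 179 179 177
 177 178 175 174 175 176]
```

Tube end is at jig y ≈ 149 mm, so about 34 mm are still to push. I go to a point beyond the end face and lower.

drive_tool(
  linear=[
    [-0.045, 0.018, 0],
    [-0.09, 0.036, 0],
    [-0.126, 0.051, 0.04],
    [-0.126, 0.051, 0.095],
    [-0.126, 0.051, 0.15],
    [-0.126, 0.051, 0.2],
    [-0.126, 0.051, 0.233],
    [-0.126, 0.051, 0.234],
  ],
  twist=[0, 0, 0, 0, 0, 0, 0, 0],
)

```text
time: 2.9
tcp_pos: [0.4951, 0.1966, 0.0149]
tcp_rot: [2.321, -2.112, -0.007]
force: [0.3, -0.1, 0.8]
gripper_width: 0.0001
```

drive_tool(
  linear=[
    [0.005, 0, 0],
    [0.01, 0, 0],
    [0.014, 0, 0],
    [0.018, 0, 0],
    [0.022, 0, 0],
    [0.026, 0, 0],
    [0.03, 0, 0],
    [0.034, 0, 0],
  ],
  twist=[0, 0, 0, 0, 0, 0, 0, 0],
)

```text
time: 3.9
tcp_pos: [0.4984, 0.1625, 0.0149]
tcp_rot: [2.321, -2.112, -0.007]
force: [-0.6, 1.3, 1.4]
gripper_width: -0.0003
```

Run:
```python
from h import *
s=env.sense();print(s["tcp_pos"],s["force"])
a=env.snapshot("wrist");b=env.snapshot("side")
cv2.imwrite("pics/w2raw.png",a[:,:,::-1]);cv2.imwrite("pics/side2.png",b[:,:,::-1])
np.save("s2.npy",s,allow_pickle=True)
B=cv2.resize(b[165:265,280:400,::-1],(480,400),interpolation=cv2.INTER_CUBIC)
A=cv2.resize(a[60:400,170:470,::-1],(320,400)) 
cv2.imwrite("pics/c2.png",np.hstack([A,B]))
```

```text
[0.49838099 0.16249478 0.01487474] [-0.55776458  1.27010852  1.35806559]
```

View pics/c2.png

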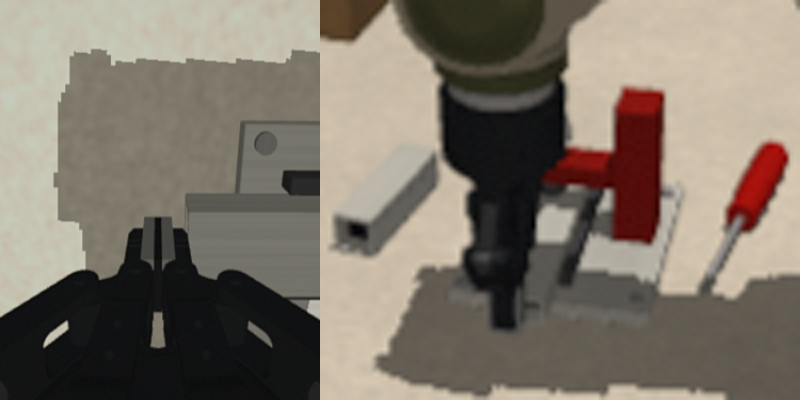

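The wrist half shows the tips (columns 142–175) close to the tube's end edge at column 187. The tube still sticks out past the plate's edge at column 238.

Run:
```python
from h import *
s=np.load("s2.npy",allow_pickle=True).item();c=cam("wrist",s)
O=np.array([.5128,.0226]);t=.094;x=np.array([np.cos(t),np.sin(t)]);y=np.array([-x[1],x[0]])
def J(u,z):
    u=np.array([u[0]*300/320+170,u[1]*.85+60]);d=onz(c,u,z)[:2]-O;return np.array([d@x,d@y]).round(4)*1e3
print("tube end",J((187,215),.03),"plate corner(50,100)",J((240,122),.01),"tube edges",J((250,195),.03),J((250,296),.03),"tip sides",J((142,218),.015),J((175,218),.015))
d=s["tcp_pos"][:2]-O;print("tcp",d@x,d@y)
```

```text
tube end [ 14.9 127.6] plate corner(50,100) [ 48.8 101.9] tube edges [ 23.5 100.5] [-23.9  96.2] tip sides [  6.1 148.3] [  6.1 132. ]
tcp -0.001224605321887847 0.14063056824745573
```

drive_tool(
  linear=[
    [0.002, 0, 0],
    [0.004, 0, 0],
    [0.006, 0, 0],
    [0.0075, 0, 0],
    [0.0085, 0, 0],
    [0.0095, 0, 0],
    [0.01, 0, 0],
    [0.01, 0, 0],
  ],
  twist=[0, 0, 0, 0, 0, 0, 0, 0],
)

```text
time: 5.0
tcp_pos: [0.4993, 0.1523, 0.0148]
tcp_rot: [2.321, -2.112, -0.007]
force: [-1.0, 0.3, 0.1]
gripper_width: -0.0002
```

drive_tool(
  linear=[
    [0.0005, 0, 0],
    [0.001, 0, 0],
    [0.0015, 0, 0],
    [0.002, 0, 0],
  ],
  twist=[0, 0, 0, 0],
)

```text
time: 5.5
tcp_pos: [0.4995, 0.1507, 0.0148]
tcp_rot: [2.321, -2.113, -0.007]
force: [-0.0, 6.3, -0.9]
gripper_width: 0.0001
```

drive_tool(
  linear=[
    [0.0005, 0, 0],
    [0.001, 0, 0],
    [0.001, 0, 0],
  ],
  twist=[0, 0, 0],
)

```text
time: 5.88
tcp_pos: [0.4996, 0.1507, 0.0149]
tcp_rot: [2.322, -2.114, -0.009]
force: [0.5, 10.0, 0.1]
gripper_width: -0.0002
```

The tube is stalled against the stop at 10 N, with the TCP at jig y ≈ 128.8 mm. I back off, lift and look down on the wings.

drive_tool(
  linear=[
    [-0.012, 0, 0],
    [-0.02, 0, -0.03],
    [-0.02, 0, -0.09],
    [-0.02, 0, -0.14],
    [0.02, 0, -0.185],
    [0.069, 0, -0.185],
    [0.069, 0, -0.185],
    [0.069, 0, -0.185],
  ],
  twist=[0, 0, 0, 0, 0, 0, 0, 0],
)

```text
time: 6.88
tcp_pos: [0.5068, 0.0821, 0.1995]
tcp_rot: [2.321, -2.114, -0.009]
force: [0.1, 0.6, -0.3]
gripper_width: -0.0002
```

Run:
```python
from h import *
s=env.sense();print(s["tcp_pos"],s["tcp_rot"],s["force"])
a=env.snapshot("wrist");np.save("s3.npy",s,allow_pickle=True)
cv2.imwrite("pics/w3raw.png",a[:,:,::-1])
cv2.imwrite("pics/w3.png",cv2.resize(a[100:300,200:520,::-1],(800,500),interpolation=cv2.INTER_CUBIC))
```

```text
[0.50675996 0.08209515 0.19946847] [ 2.32148112 -2.11371989 -0.009357  ] [ 0.13998583  0.64051255 -0.26762715]
```

View pics/w3.png

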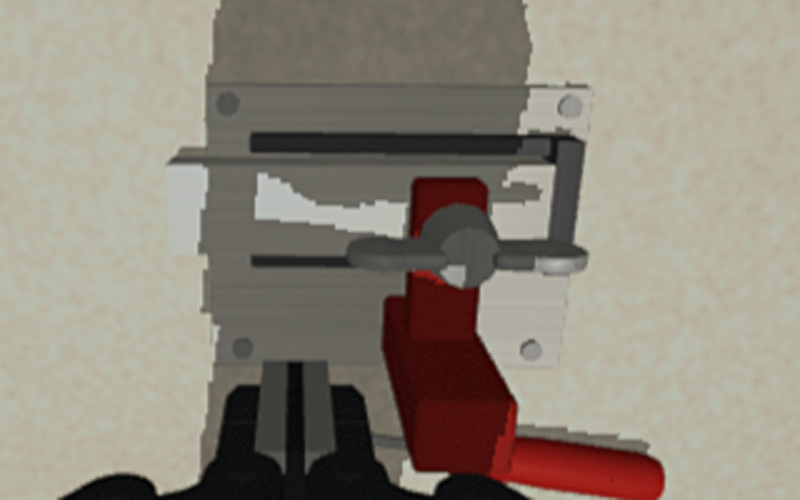

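The tube's inner end now butts against the stop. In this crop (2.5x, offset (200,100)) the wings lie nearly along jig y, with tips at (348,253) and (587,258). The hub top is at about (470,245), and the plate corners at (208,87), (591,87), (215,363), (560,366).

Run:
```python
from h import *
s=np.load("s3.npy",allow_pickle=True).item();c=cam("wrist",s)
O=np.array([.5128,.0226]);t=.094;x=np.array([np.cos(t),np.sin(t)]);y=np.array([-x[1],x[0]])
def J(u,z):
    d=onz(c,np.array(u)/2.5+[200,100],z)[:2]-O;return np.array([d@x,d@y]).round(4)*1e3
for n,u,z in [("(50,100)",(208,87),.01),("(50,-70)",(591,87),.01),("(-85,100)",(215,363),.01),("(-85,-70)",(560,366),.01),("arm end 19,0",(450,178),.066),("arm y14",(412,185),.066),("arm y-14",(488,185),.066),("tube end 115",(167,200),.03)]:print(n,J(u,z))
for z in (.085,.09,.095,.1,.105):
    a,b=J((348,253),z),J((587,258),z);print(z,a,b,np.linalg.norm(a-b),(a+b)/2,np.degrees(np.arctan2(*(a-b)[::-1])))
d=s["tcp_pos"][:2]-O;print("tcp",d@x,d@y)
```

```text
(50,100) [46.8 98.1]
(50,-70) [ 46.7 -69.3]
(-85,100) [-86.5  99.5]
(-85,-70) [-87.9 -70.5]
arm end 19,0 [18.3  1.4]
arm y14 [15.6 15.6]
arm y-14 [ 15.6 -13.1]
tube end 115 [  0.9 115.2]
0.085 [-5.4 40.6] [ -7.3 -46.3] 86.92076851938207 [-6.35 -2.85] 88.7474725072653
0.09 [-3.8 41. ] [ -5.6 -44.2] 85.21901196329374 [-4.7 -1.6] 88.78970583107879
0.095 [-2.2 41.4] [ -4.  -42.2] 83.6193757450987 [-3.1 -0.4] 88.76654939517216
0.1 [-0.6 41.7] [ -2.3 -40.1] 81.817663129669 [-1.45  0.8 ] 88.80942780213051
0.105 [ 1.  42.1] [ -0.7 -38.1] 80.21801543294374 [0.15 2.  ] 88.78568278078387
tcp -0.0004290619035500346 0.05979942330408742
```

The tube end measures jig y 115.2 mm (115 wanted), so it is home. Wings lie at 89°/-91°. To estimate how far the screw must still go, I touch the wing's top lightly with the shut tips: the top should be at 100.5 mm + 5 mm/turn.

drive_tool(
  linear=[
    [0.03, 0, 0.02],
    [0.03, 0, 0.06],
    [0.03, 0, 0.085],
    [0.03, 0, 0.0895],
    [0.03, 0, 0.0895],
  ],
  twist=[0, 0, 0, 0, 0],
)

```text
time: 7.55
tcp_pos: [0.5093, 0.0534, 0.1104]
tcp_rot: [2.324, -2.112, -0.009]
force: [-0.5, -0.0, 0.1]
gripper_width: -0.0
```

drive_tool(
  linear=[
    [0, 0, 0.0005],
    [0, 0, 0.001],
    [0, 0, 0.0015],
    [0, 0, 0.0015],
  ],
  twist=[0, 0, 0, 0],
)

```text
time: 8.05
tcp_pos: [0.5093, 0.0534, 0.109]
tcp_rot: [2.324, -2.112, -0.009]
force: [-0.0, 0.4, -0.1]
gripper_width: 0.0001
```

drive_tool(
  linear=[
    [0, 0, 0.0005],
    [0, 0, 0.001],
    [0, 0, 0.0015],
    [0, 0, 0.0015],
  ],
  twist=[0, 0, 0, 0],
)

```text
time: 8.55
tcp_pos: [0.5093, 0.0534, 0.1074]
tcp_rot: [2.324, -2.112, -0.009]
force: [-0.0, -0.5, 0.8]
gripper_width: -0.0
```

drive_tool(
  linear=[
    [0, 0, 0.0005],
    [0, 0, 0.001],
    [0, 0, 0.0015],
    [0, 0, 0.0015],
  ],
  twist=[0, 0, 0, 0],
)

```text
time: 9.05
tcp_pos: [0.5094, 0.0534, 0.1061]
tcp_rot: [2.324, -2.112, -0.008]
force: [0.2, 0.4, 2.8]
gripper_width: -0.0002
```

drive_tool(
  linear=[
    [0, 0, 0.0005],
    [0, 0, 0.0008],
    [0, 0, 0.0008],
  ],
  twist=[0, 0, 0],
)

```text
time: 9.43
tcp_pos: [0.5097, 0.0535, 0.1058]
tcp_rot: [2.324, -2.113, -0.007]
force: [-0.3, 0.6, 5.8]
gripper_width: 0.0001
```

Contact at about 106.0 mm gives θ ≈ 6.9 rad (±0.4), within the given range. Next I go behind the +y wing on its counter-clockwise side and lower to z ≈ 0.078.

drive_tool(
  linear=[
    [0, 0, -0.012],
    [-0.003, 0.021, -0.012],
    [-0.003, 0.021, -0.012],
    [-0.003, 0.021, 0.005],
    [-0.003, 0.021, 0.02],
    [-0.003, 0.021, 0.0278],
    [-0.003, 0.021, 0.0278],
  ],
  twist=[0, 0, 0, 0, 0, 0, 0],
)

```text
time: 10.3
tcp_pos: [0.4884, 0.0546, 0.0777]
tcp_rot: [2.324, -2.112, -0.008]
force: [0.7, -0.7, -0.1]
gripper_width: 0.0001
```

```bash
cat >> h.py <<'E'
O=np.array([.5128,.0226]);t=.094;xj=np.array([np.cos(t),np.sin(t)]);yj=np.array([-xj[1],xj[0]])
C=np.array([-1.,0.]) # axis, jig mm
def where():
    s=env.sense();d=(s["tcp_pos"][:2]-O)*1e3;p=np.array([d@xj,d@yj]);q=p-C
    print("jig",p.round(1),"phi",np.degrees(np.arctan2(q[1],q[0])).round(1),"rho",np.linalg.norm(q).round(1),"F",s["force"].round(1));return s,p
def arc(phis,rho=36,z=.078):
    "rows for drive_tool: linear shifts to points at angles phis (deg) on the circle"
    s,p=where();Rm=R.from_rotvec(s["tcp_rot"]).as_matrix()
    for f in phis:
        g=C+rho*np.array([np.cos(np.radians(f)),np.sin(np.radians(f))])
        w=np.r_[O+(g[0]*xj+g[1]*yj)/1e3,z]-s["tcp_pos"];print(f,(Rm.T@w).round(4))
E
python3 - <<'E'
from h import *
arc([118,105,90,75,60,45,30,15])
E
```

```text
jig [-21.3  34.1] phi 120.8 rho 39.7 F [ 0.7 -0.7 -0.1]
118 [ 0.0023 -0.0034 -0.0004]
105 [-0.0006 -0.011  -0.0004]
90 [-0.0019 -0.0203 -0.0004]
75 [-0.0006 -0.0297 -0.0005]
60 [ 0.003  -0.0383 -0.0005]
45 [ 0.0087 -0.0458 -0.0006]
30 [ 0.0162 -0.0515 -0.0006]
15 [ 0.0249 -0.0551 -0.0007]
```

drive_tool(
  linear=[
    [0.002, -0.0035, 0],
    [-0.0005, -0.011, 0],
    [-0.002, -0.0205, 0],
    [-0.0005, -0.0295, 0],
    [0.003, -0.0385, 0],
    [0.0085, -0.046, 0],
    [0.016, -0.0515, 0],
    [0.025, -0.055, 0],
  ],
  twist=[0, 0, 0, 0, 0, 0, 0, 0],
)

```text
time: 11.3
tcp_pos: [0.5458, 0.0344, 0.0773]
tcp_rot: [2.324, -2.112, -0.009]
force: [-1.0, 1.5, -0.0]
gripper_width: -0.0003
```

Run:
```python
from h import *
arc([0,-15,-30,-45,-62,-80,-98,-116])
```

```text
jig [34.   8.6] phi 13.9 rho 36.0 F [-1.   1.5 -0. ]
0 [ 0.0086 -0.001  -0.0008]
-15 [ 0.0179  0.0002 -0.0008]
-30 [ 0.0266  0.0039 -0.0008]
-45 [ 0.0341  0.0096 -0.0008]
-62 [ 0.0404  0.0181 -0.0008]
-80 [ 0.044   0.0288 -0.0007]
-98 [ 0.0442  0.0401 -0.0007]
-116 [ 0.0409  0.0508 -0.0006]
```

drive_tool(
  linear=[
    [0.0085, -0.001, -0.001],
    [0.018, 0, -0.001],
    [0.0265, 0.004, -0.001],
    [0.034, 0.0095, -0.001],
    [0.0405, 0.018, -0.001],
    [0.044, 0.029, -0.001],
    [0.044, 0.04, -0.001],
    [0.041, 0.051, -0.001],
  ],
  twist=[0, 0, 0, 0, 0, 0, 0, 0],
)

```text
time: 12.3
tcp_pos: [0.4983, -0.0114, 0.0785]
tcp_rot: [2.324, -2.113, -0.008]
force: [1.7, -0.2, -0.9]
gripper_width: -0.0
```

Run:
```python
from h import *
s,p=where()
a=env.snapshot("scene");cv2.imwrite("pics/sc4.png",a[:,:,::-1])
a=env.snapshot("wrist");cv2.imwrite("pics/w4.png",a[:,:,::-1])
```

```text
jig [-17.6 -32.5] phi -117.1 rho 36.5 F [ 1.7 -0.2 -0.9]
```

View pics/w4.png

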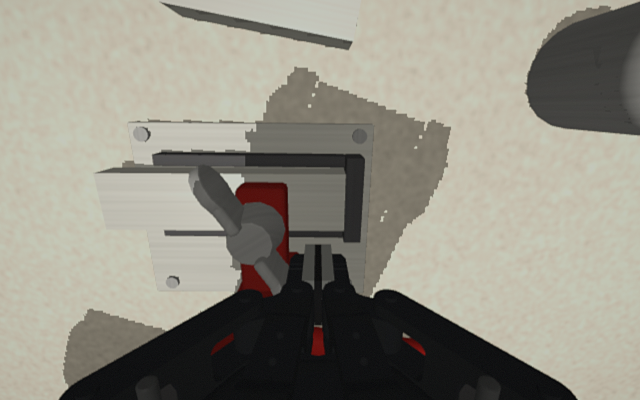

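The stroke works: wing A now points toward the column, and wing B runs from the hub (255,240) to its tip (200,172), so jig angle ≈ 39°. Turned about 230°, so roughly 2.9 ± 0.4 rad remain. I lift over and drop behind wing B.

drive_tool(
  linear=[
    [0.001, -0.002, 0],
    [0.001, -0.002, -0.025],
    [0.001, -0.002, -0.05],
    [-0.035, -0.01, -0.05],
    [-0.0705, -0.0176, -0.05],
    [-0.0705, -0.0176, -0.025],
    [-0.0705, -0.0176, 0],
    [-0.0705, -0.0176, 0],
  ],
  twist=[0, 0, 0, 0, 0, 0, 0, 0],
)

```text
time: 13.4
tcp_pos: [0.5077, 0.0611, 0.0773]
tcp_rot: [2.322, -2.11, -0.015]
force: [-0.1, -1.0, 0.3]
gripper_width: -0.0
```

Run:
```python
from h import *
arc([82,68,54,40,26,12,-2,-16])
```

```text
jig [-1.4 38.9] phi 90.7 rho 38.9 F [-0.1 -1.   0.3]
82 [ 0.0032 -0.0054 -0.0008]
68 [ 0.0055 -0.0139 -0.0009]
54 [ 0.0098 -0.0216 -0.001 ]
40 [ 0.0158 -0.028  -0.0011]
26 [ 0.0231 -0.0327 -0.0011]
12 [ 0.0314 -0.0356 -0.0012]
-2 [ 0.0402 -0.0363 -0.0013]
-16 [ 0.0488 -0.0349 -0.0013]
```

drive_tool(
  linear=[
    [0.003, -0.0055, -0.001],
    [0.0055, -0.014, -0.001],
    [0.01, -0.0215, -0.001],
    [0.016, -0.028, -0.001],
    [0.023, -0.0325, -0.001],
    [0.0315, -0.0355, -0.001],
    [0.04, -0.0365, -0.001],
    [0.049, -0.035, -0.001],
  ],
  twist=[0, 0, 0, 0, 0, 0, 0, 0],
)

```text
time: 14.4
tcp_pos: [0.5473, 0.015, 0.0778]
tcp_rot: [2.323, -2.11, -0.014]
force: [-0.5, 0.9, -0.8]
gripper_width: 0.0002
```

Run:
```python
from h import *
arc([-21,-26,-31,-36,-41,-46,-51,-56,-61,-66,-71])
```

```text
jig [ 33.7 -10.8] phi -17.3 rho 36.3 F [-0.5  0.9 -0.8]
-21 [ 0.0021  0.0011 -0.0002]
-26 [ 0.005   0.0023 -0.0002]
-31 [ 0.0078  0.0038 -0.0002]
-36 [ 0.0104  0.0056 -0.0002]
-41 [ 0.0128  0.0075 -0.0002]
-46 [ 0.0151  0.0097 -0.0002]
-51 [ 0.0172  0.0121 -0.0002]
-56 [ 0.019   0.0146 -0.0002]
-61 [ 0.0207  0.0173 -0.0002]
-66 [ 0.0221  0.0201 -0.0001]
-71 [ 0.0232  0.023  -0.0001]
```

drive_tool(
  linear=[
    [0.003, 0.0015, 0],
    [0.0065, 0.003, 0],
    [0.0105, 0.0055, 0],
    [0.014, 0.0085, 0],
    [0.017, 0.012, 0],
    [0.019, 0.0145, 0],
    [0.0205, 0.0175, 0],
    [0.0205, 0.0175, 0],
  ],
  twist=[0, 0, 0, 0, 0, 0, 0, 0],
)

```text
time: 15.4
tcp_pos: [0.5317, -0.0072, 0.0779]
tcp_rot: [2.322, -2.11, -0.014]
force: [0.7, 0.0, -0.1]
gripper_width: 0.0001
```

Run:
```python
from h import *
s=env.sense();a=env.snapshot("wrist");cv2.imwrite("pics/w5.png",a[:,:,::-1])
arc([-65,-70,-75,-80,-85,-90,-95,-100,-105,-110])
```

```text
jig [ 16.1 -31.4] phi -61.4 rho 35.7 F [ 0.7 -0.1 -0.6]
-65 [ 0.0013  0.0019 -0.0002]
-70 [ 0.0025  0.0048 -0.0001]
-75 [ 0.0034  0.0078 -0.0001]
-80 [ 0.0041  0.0108 -0.0001]
-85 [ 0.0045  0.014  -0.0001]
-90 [ 0.0046  0.0171 -0.    ]
-95 [ 0.0045  0.0202 -0.    ]
-100 [0.0041 0.0233 0.    ]
-105 [0.0034 0.0264 0.0001]
-110 [0.0024 0.0294 0.0001]
```

View pics/w5.png

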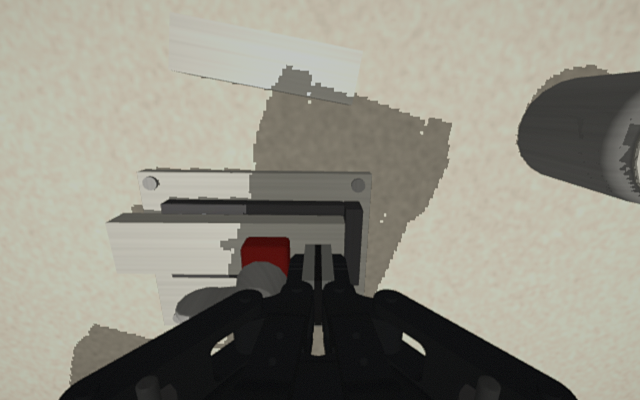

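Wing A (tip at (180,308)) now points along +y, so wing B is near -88° and pushing on as planned. Slower steps from here, watching the force.

drive_tool(
  linear=[
    [0.0008, 0.001, 0],
    [0.0015, 0.0025, 0],
    [0.002, 0.0035, 0],
    [0.0025, 0.005, 0],
    [0.003, 0.006, 0],
    [0.003, 0.006, 0],
  ],
  twist=[0, 0, 0, 0, 0, 0],
)

```text
time: 16.2
tcp_pos: [0.526, -0.0107, 0.0779]
tcp_rot: [2.322, -2.11, -0.014]
force: [0.4, 0.9, 0.4]
gripper_width: -0.0002
```

drive_tool(
  linear=[
    [0.0002, 0.0007, 0],
    [0.0003, 0.0014, 0],
    [0.0005, 0.002, 0],
    [0.0005, 0.0025, 0],
    [0.0005, 0.0025, 0],
  ],
  twist=[0, 0, 0, 0, 0],
)

```text
time: 16.82
tcp_pos: [0.5236, -0.0115, 0.0779]
tcp_rot: [2.322, -2.11, -0.014]
force: [1.5, 0.6, -0.4]
gripper_width: 0.0003
```

drive_tool(
  linear=[
    [0.0002, 0.0007, 0],
    [0.0003, 0.0014, 0],
    [0.0005, 0.002, 0],
    [0.0005, 0.0025, 0],
    [0.0005, 0.0025, 0],
  ],
  twist=[0, 0, 0, 0, 0],
)

```text
time: 17.45
tcp_pos: [0.5211, -0.0122, 0.078]
tcp_rot: [2.322, -2.11, -0.014]
force: [0.1, 0.6, -0.7]
gripper_width: 0.0002
```

drive_tool(
  linear=[
    [0, 0.0007, 0],
    [0.0002, 0.0014, 0],
    [0.0002, 0.002, 0],
    [0.0002, 0.0025, 0],
    [0.0002, 0.0025, 0],
  ],
  twist=[0, 0, 0, 0, 0],
)

```text
time: 18.08
tcp_pos: [0.5186, -0.0127, 0.078]
tcp_rot: [2.322, -2.11, -0.014]
force: [1.3, 0.3, 0.4]
gripper_width: -0.0003
```

drive_tool(
  linear=[
    [0, 0.0007, 0],
    [0, 0.0014, 0],
    [0, 0.002, 0],
    [0, 0.0025, 0],
    [0, 0.0025, 0],
  ],
  twist=[0, 0, 0, 0, 0],
)

```text
time: 18.7
tcp_pos: [0.516, -0.0129, 0.078]
tcp_rot: [2.322, -2.11, -0.014]
force: [0.6, -0.0, 0.3]
gripper_width: -0.0002
```

```bash
python3 -c "
from h import *
arc([-90,-95,-100,-105,-110,-115,-120])"
```

```text
jig [ -0.1 -35.7] phi -88.6 rho 35.7 F [ 0.6 -0.   0.3]
-90 [0.0003 0.0009 0.    ]
-95 [0.0002 0.004  0.0001]
-100 [-0.0003  0.0071  0.0001]
-105 [-0.0009  0.0102  0.0001]
-110 [-0.0019  0.0132  0.0001]
-115 [-0.0031  0.0161  0.0002]
-120 [-0.0046  0.0189  0.0002]
```

drive_tool(
  linear=[
    [0, 0.0007, 0],
    [0, 0.0014, 0],
    [0, 0.002, 0],
    [0, 0.0027, 0],
    [0, 0.0027, 0],
  ],
  twist=[0, 0, 0, 0, 0],
)

```text
time: 19.32
tcp_pos: [0.5132, -0.0132, 0.078]
tcp_rot: [2.322, -2.11, -0.015]
force: [0.7, -0.1, -0.6]
gripper_width: -0.0002
```

drive_tool(
  linear=[
    [0, 0.0007, 0],
    [-0.0002, 0.0014, 0],
    [-0.0004, 0.002, 0],
    [-0.0004, 0.0027, 0],
    [-0.0004, 0.0027, 0],
  ],
  twist=[0, 0, 0, 0, 0],
)

```text
time: 19.95
tcp_pos: [0.5105, -0.0131, 0.0781]
tcp_rot: [2.322, -2.109, -0.015]
force: [1.0, 0.2, -0.5]
gripper_width: -0.0
```

drive_tool(
  linear=[
    [-0.0002, 0.0007, 0],
    [-0.0004, 0.0014, 0],
    [-0.0005, 0.002, 0],
    [-0.0007, 0.0027, 0],
    [-0.0007, 0.0027, 0],
  ],
  twist=[0, 0, 0, 0, 0],
)

```text
time: 20.58
tcp_pos: [0.5077, -0.0126, 0.0781]
tcp_rot: [2.322, -2.109, -0.015]
force: [1.2, 0.5, 0.6]
gripper_width: -0.0001
```

drive_tool(
  linear=[
    [-0.0002, 0.0007, 0],
    [-0.0005, 0.0014, 0],
    [-0.0007, 0.002, 0],
    [-0.001, 0.0027, 0],
    [-0.001, 0.0027, 0],
  ],
  twist=[0, 0, 0, 0, 0],
)

```text
time: 21.2
tcp_pos: [0.5048, -0.0119, 0.0781]
tcp_rot: [2.322, -2.109, -0.015]
force: [1.2, -0.2, 1.1]
gripper_width: 0.0001
```

drive_tool(
  linear=[
    [-0.0003, 0.0007, 0],
    [-0.0005, 0.0014, 0],
    [-0.0008, 0.002, 0],
    [-0.001, 0.0026, 0],
    [-0.001, 0.0026, 0],
  ],
  twist=[0, 0, 0, 0, 0],
)

```text
time: 21.82
tcp_pos: [0.5021, -0.0111, 0.0782]
tcp_rot: [2.322, -2.109, -0.015]
force: [0.8, -1.1, -0.0]
gripper_width: -0.0001
```

drive_tool(
  linear=[
    [-0.0003, 0.0007, 0],
    [-0.0005, 0.0014, 0],
    [-0.0009, 0.002, 0],
    [-0.0012, 0.0025, 0],
    [-0.0012, 0.0025, 0],
  ],
  twist=[0, 0, 0, 0, 0],
)

```text
time: 22.45
tcp_pos: [0.4994, -0.0101, 0.0782]
tcp_rot: [2.322, -2.109, -0.015]
force: [0.8, -0.2, -0.1]
gripper_width: 0.0001
```

Still free at φ ≈ -115°. I don't want to work behind the column, so I go over and continue on the other wing (now near 35°).

drive_tool(
  linear=[
    [0.001, -0.002, 0],
    [0.001, -0.002, -0.025],
    [0.001, -0.002, -0.05],
    [-0.035, -0.009, -0.05],
    [-0.0695, -0.0165, -0.05],
    [-0.0695, -0.0165, -0.05],
    [-0.0695, -0.0165, -0.05],
  ],
  twist=[0, 0, 0, 0, 0, 0, 0],
)

```text
time: 23.32
tcp_pos: [0.5096, 0.06, 0.1282]
tcp_rot: [2.322, -2.109, -0.016]
force: [-0.0, 0.9, 0.1]
gripper_width: -0.0003
```

Run:
```python
from h import *
s,p=where();a=env.snapshot("wrist");np.save("s6.npy",s,allow_pickle=True);cv2.imwrite("pics/w6.png",a[:,:,::-1])
```

```text
jig [ 0.3 37.6] phi 88.0 rho 37.6 F [-0.   0.9  0.1]
```

View pics/w6.png

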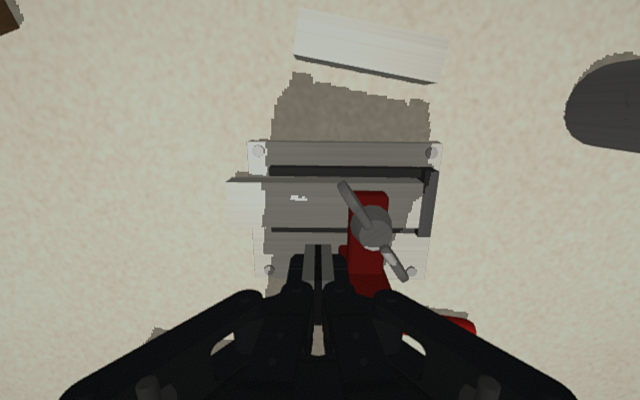

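Both wing tips are clear: (343,184) and (405,277), with the hub at (373,228).

Run:
```python
from h import *
s=np.load("s6.npy",allow_pickle=True).item();c=cam("wrist",s)
for z in (.085,.09,.095,.1):
    a,b=[(lambda d:np.array([d@xj,d@yj])*1e3)(onz(c,u,z)[:2]-O) for u in ((343,184),(405,277))]
    print(z,a.round(1),b.round(1),np.linalg.norm(a-b).round(1),((a+b)/2).round(1),np.degrees(np.arctan2(*(a-b)[::-1])).round(1))
```

```text
0.085 [29.8 21.5] [-38.8 -24.8] 82.7 [-4.5 -1.6] 34.0
0.09 [31.1 21.9] [-35.6 -23.1] 80.5 [-2.3 -0.6] 34.0
0.095 [32.4 22.3] [-32.4 -21.5] 78.3 [-0.   0.4] 34.0
0.1 [33.7 22.8] [-29.3 -19.8] 76.1 [2.2 1.5] 34.0
```

drive_tool(
  linear=[
    [0, 0, 0.025],
    [0, 0, 0.05],
    [0, 0, 0.05],
    [0.002, -0.004, 0.05],
    [0.003, -0.0075, 0.05],
    [0.0035, -0.0095, 0.05],
    [0.0035, -0.0095, 0.05],
  ],
  twist=[0, 0, 0, 0, 0, 0, 0],
)

```text
time: 24.25
tcp_pos: [0.5191, 0.0573, 0.0783]
tcp_rot: [2.321, -2.11, -0.015]
force: [1.4, -0.3, -0.7]
gripper_width: 0.0004
```

```bash
python3 -c "
from h import *
arc([70,65,60,55,50,45,40,35,30,25,20])"
```

```text
jig [ 9.5 34. ] phi 72.8 rho 35.6 F [ 1.4 -0.3 -0.7]
70 [ 0.0001 -0.0018  0.0003]
65 [ 0.0013 -0.0047  0.0003]
60 [ 0.0028 -0.0075  0.0002]
55 [ 0.0045 -0.0101  0.0002]
50 [ 0.0064 -0.0126  0.0002]
45 [ 0.0085 -0.0149  0.0001]
40 [ 0.0108 -0.0171  0.0001]
35 [ 0.0133 -0.019   0.0001]
30 [ 0.016  -0.0206  0.    ]
25 [ 0.0188 -0.0221  0.    ]
20 [ 0.0217 -0.0233 -0.    ]
```

drive_tool(
  linear=[
    [0.0003, -0.0008, 0],
    [0.0005, -0.0016, 0],
    [0.0007, -0.0025, 0],
    [0.001, -0.003, 0],
    [0.001, -0.003, 0],
  ],
  twist=[0, 0, 0, 0, 0],
)

```text
time: 24.88
tcp_pos: [0.5222, 0.0566, 0.0783]
tcp_rot: [2.321, -2.11, -0.015]
force: [-0.4, -0.1, 0.0]
gripper_width: 0.0003
```

drive_tool(
  linear=[
    [0.0003, -0.0007, 0],
    [0.0006, -0.0013, 0],
    [0.001, -0.002, 0],
    [0.0013, -0.0025, 0],
    [0.0013, -0.0025, 0],
  ],
  twist=[0, 0, 0, 0, 0],
)

```text
time: 25.5
tcp_pos: [0.524, 0.0558, 0.078]
tcp_rot: [2.32, -2.109, -0.018]
force: [-5.1, 3.0, 1.3]
gripper_width: 0.0005
```

drive_tool(
  linear=[
    [0.0003, -0.0005, 0],
    [0.0006, -0.001, 0],
    [0.0006, -0.001, 0],
  ],
  twist=[0, 0, 0],
)

```text
time: 25.88
tcp_pos: [0.5243, 0.0557, 0.0778]
tcp_rot: [2.32, -2.108, -0.021]
force: [-5.5, 3.0, 2.2]
gripper_width: -0.0001
```

drive_tool(
  linear=[
    [0.0006, -0.0007, 0],
    [0.0012, -0.0014, 0],
    [0.0012, -0.0014, 0],
  ],
  twist=[0, 0, 0],
)

```text
time: 26.25
tcp_pos: [0.5246, 0.0554, 0.0777]
tcp_rot: [2.319, -2.107, -0.026]
force: [-8.3, 4.4, 5.7]
gripper_width: 0.0
```

Run:
```python
from h import *
s,p=where();print(s["tcp_pos"],s["torque"])
```

```text
jig [14.8 31.6] phi 63.4 rho 35.3 F [-8.3  4.4  5.7]
[0.52459845 0.05540958 0.0777101 ] [ 0.65282441  1.22540998 -0.0833971 ]
```

The tool has stalled, with force rising to about 9 N. I back off, lift, and check the wing's angle and height.

drive_tool(
  linear=[
    [-0.002, 0.003, 0],
    [-0.003, 0.006, 0],
    [-0.003, 0.008, -0.025],
    [-0.003, 0.011, -0.05],
    [-0.003, 0.014, -0.05],
    [-0.003, 0.014, -0.05],
  ],
  twist=[0, 0, 0, 0, 0, 0],
)

```text
time: 27.0
tcp_pos: [0.5108, 0.0567, 0.1272]
tcp_rot: [2.318, -2.107, -0.027]
force: [0.3, 0.9, 0.5]
gripper_width: 0.0001
```

Run:
```python
from h import *
s,p=where();print(s["tcp_pos"]);a=env.snapshot("wrist");np.save("s7.npy",s,allow_pickle=True);cv2.imwrite("pics/w7.png",cv2.resize(a[120:320,260:500,::-1],(720,600),interpolation=cv2.INTER_CUBIC))
```

```text
jig [ 1.2 34.2] phi 86.3 rho 34.2 F [0.3 0.9 0.5]
[0.51079878 0.05672359 0.12718475]
```

View pics/w7.png

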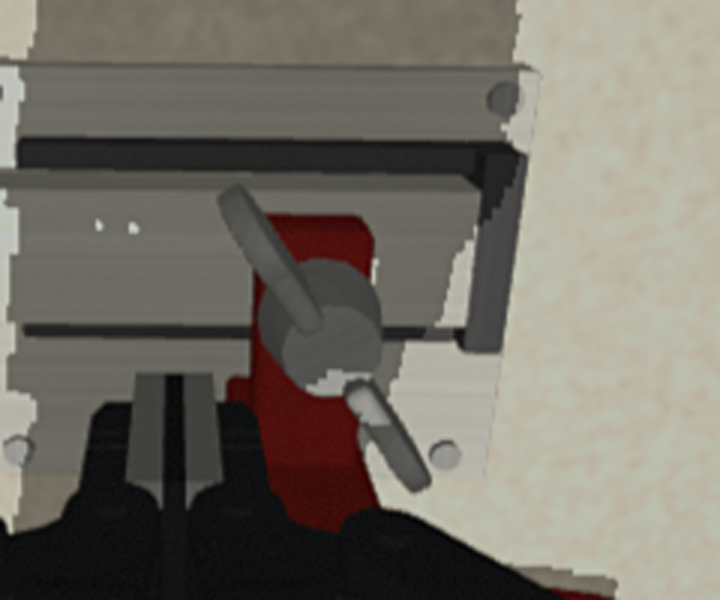

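The tips are now at crop (230,190) and (420,488), angle nearly unchanged from before the last push. So it stood at, or close to, its stop. I check this independently by touching the wing's top, which should be at 100.5 mm when down.

Run:
```python
from h import *
s=np.load("s7.npy",allow_pickle=True).item();c=cam("wrist",s)
for z in (.09,.095):
    a,b=[(lambda d:np.array([d@xj,d@yj])*1e3)(onz(c,np.array(u)/3+[260,120],z)[:2]-O) for u in ((230,190),(420,488))]
    print(z,a.round(1),b.round(1),np.linalg.norm(a-b).round(1),((a+b)/2).round(1),np.degrees(np.arctan2(*(a-b)[::-1])).round(1))
```

```text
0.09 [32.4 22.7] [-39.1 -23. ] 84.9 [-3.3 -0.2] 32.6
0.095 [33.8 23. ] [-35.7 -21.5] 82.5 [-1.   0.7] 32.6
```

drive_tool(
  linear=[
    [0.009, -0.012, 0],
    [0.018, -0.023, 0],
    [0.018, -0.023, 0.012],
    [0.018, -0.023, 0.02],
    [0.018, -0.023, 0.023],
    [0.018, -0.023, 0.0245],
    [0.018, -0.023, 0.0245],
  ],
  twist=[0, 0, 0, 0, 0, 0, 0],
)

```text
time: 27.92
tcp_pos: [0.535, 0.0412, 0.1021]
tcp_rot: [2.318, -2.107, -0.028]
force: [-0.5, 0.1, 0.1]
gripper_width: -0.0003
```

drive_tool(
  linear=[
    [0, 0, 0.0005],
    [0, 0, 0.001],
    [0, 0, 0.0015],
    [0, 0, 0.0015],
  ],
  twist=[0, 0, 0, 0],
)

```text
time: 28.42
tcp_pos: [0.535, 0.0412, 0.1006]
tcp_rot: [2.318, -2.107, -0.028]
force: [-0.6, -0.4, -0.1]
gripper_width: -0.0001
```

drive_tool(
  linear=[
    [0, 0, 0.0005],
    [0, 0, 0.001],
    [0, 0, 0.001],
  ],
  twist=[0, 0, 0],
)

```text
time: 28.8
tcp_pos: [0.5353, 0.0413, 0.1001]
tcp_rot: [2.319, -2.107, -0.026]
force: [0.7, 0.7, 5.3]
gripper_width: 0.0003
```

Contact at about 100.3 mm: it dropped 5.7 mm (7.2 rad, against 7.25 turned) and sits at the fully-down height of 100.5 mm. The earlier push was partly along the wing, so I do one last purely tangential push as a check.

drive_tool(
  linear=[
    [0, 0, -0.01],
    [-0.0265, 0.0135, -0.01],
    [-0.0265, 0.0135, -0.01],
    [-0.0265, 0.0135, 0.01],
    [-0.0265, 0.0135, 0.022],
    [-0.023, 0.0115, 0.022],
    [-0.02, 0.0095, 0.022],
    [-0.02, 0.0095, 0.022],
  ],
  twist=[0, 0, 0, 0, 0, 0, 0, 0],
)

```text
time: 29.8
tcp_pos: [0.524, 0.06, 0.0789]
tcp_rot: [2.319, -2.108, -0.025]
force: [0.2, -0.5, -0.9]
gripper_width: 0.0004
```

drive_tool(
  linear=[
    [0.0006, -0.0004, 0],
    [0.0012, -0.0008, 0],
    [0.0018, -0.0012, 0],
    [0.002, -0.0013, 0],
    [0.002, -0.0013, 0],
  ],
  twist=[0, 0, 0, 0, 0],
)

```text
time: 30.42
tcp_pos: [0.5255, 0.0582, 0.0789]
tcp_rot: [2.319, -2.108, -0.025]
force: [-0.3, 0.9, 0.0]
gripper_width: -0.0001
```

drive_tool(
  linear=[
    [0.0006, -0.0004, 0],
    [0.0012, -0.0008, 0],
    [0.0018, -0.0012, 0],
    [0.0022, -0.0014, 0],
    [0.0022, -0.0014, 0],
  ],
  twist=[0, 0, 0, 0, 0],
)

```text
time: 31.05
tcp_pos: [0.5265, 0.057, 0.0788]
tcp_rot: [2.319, -2.108, -0.029]
force: [-4.5, 7.1, 3.1]
gripper_width: -0.0
```

drive_tool(
  linear=[
    [0.0005, -0.0003, 0],
    [0.001, -0.0006, 0],
    [0.001, -0.0006, 0],
  ],
  twist=[0, 0, 0],
)

```text
time: 31.42
tcp_pos: [0.5265, 0.057, 0.0787]
tcp_rot: [2.319, -2.108, -0.032]
force: [-4.6, 7.4, 4.1]
gripper_width: -0.0004
```

Firm at 8.7 N, normal to the wing (0.28 N m against 0.03 friction), with no motion: it is at the stop. I retreat clear.

drive_tool(
  linear=[
    [-0.004, 0.0025, 0],
    [-0.009, 0.006, 0],
    [-0.012, 0.006, -0.02],
    [-0.03, 0.003, -0.07],
    [-0.03, 0, -0.12],
    [-0.03, 0, -0.12],
    [-0.03, 0, -0.12],
    [-0.03, 0, -0.12],
  ],
  twist=[0, 0, 0, 0, 0, 0, 0, 0],
)

```text
time: 32.42
tcp_pos: [0.5255, 0.0858, 0.1978]
tcp_rot: [2.318, -2.107, -0.035]
force: [0.1, 0.0, -0.1]
gripper_width: -0.0001
```

Run:
```python
from h import *
s,p=where();print(s["tcp_pos"]);a=env.snapshot("wrist");np.save("s8.npy",s,allow_pickle=True);cv2.imwrite("pics/w8.png",cv2.resize(a[100:300,200:520,::-1],(800,500),interpolation=cv2.INTER_CUBIC))
```

```text
jig [18.6 61.7] phi 72.4 rho 64.7 F [ 0.1  0.  -0.1]
[0.52551791 0.08577962 0.19775818]
```

View pics/w8.png

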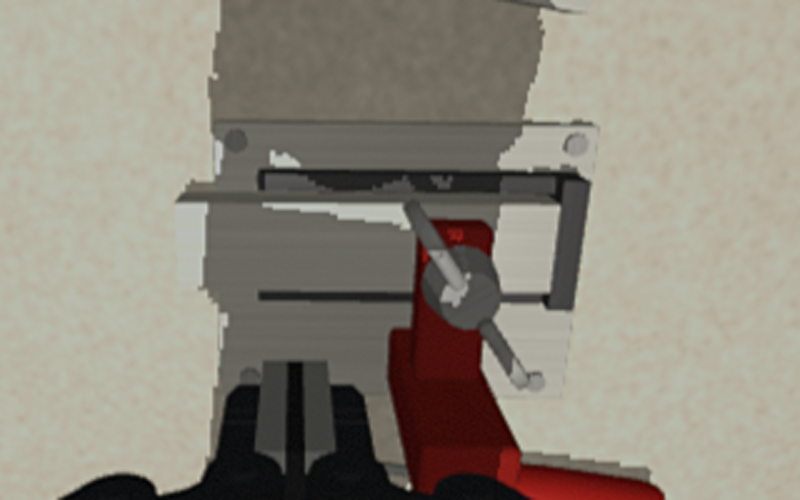

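The tube still butts against the stop (its end meets the dark block at about column 560), its outer end is at column 178, and the wings stay at the stop angle. The tool is clear and reads no force. Handing in.

```bash
python3 -c "
from h import *
s=np.load('s8.npy',allow_pickle=True).item();c=cam('wrist',s)
d=onz(c,np.array([178,240])/2.5+[200,100],.03)[:2]-O;print('tube end jig',d@xj,d@yj)
print(env.job_done())"
```

```text
tube end jig -0.0005988869749025725 0.11427132504730184
the job is handed in; nothing more can be done
None
```

I pushed the box section home and ran the wing screw down to its stop, then handed the job in at about 32 s of the 72 s allowed. The hand-in gave no verdict.

**Box section:** I pushed it about 34 mm until it stalled against the end stop at 10 N. Its outer end then measured at jig y 115.2 mm, and 114.3 mm in the last picture; 115 is home.

**Wing screw:** It took three strokes with the shut fingertips, about 416° (7.25 rad) in all, the last one only a few mm before it stopped.
- **Stop:** A final push square on the wing stalled at 8.7 N with no movement, about 0.28 N m against 0.03 N m of friction.
- **Height:** The wing tops came down from 106.0 to 100.3 mm, which matches the turning; 100.5 mm is fully down.

**What disagreed:** My first estimate of the screw's travel, from touching the wing top, was 6.9 ± 0.4 rad. I also measured the jig's position 2–3 mm differently from two cameras and used a corrected value. One stalled push on the wing had an odd sideways and upward force, which is why I repeated it square on.

**Limits:** No push read above about 11 N. I steered clear of everything else on the counter but did not measure it again at the end. The tool was clear with no force on it at hand-in. I viewed 10 pictures.

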